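# Load the sample tray and slide it into its dock

### The arm

A 7-joint arm with a two-finger parallel gripper is mounted at the origin on a cart in front of the work surface, level with it; the furniture and walls round the work are solid. World frame = base frame: x ahead of the robot, y to its left, z up, the work surface at z = 0. Lengths are in m, angles in rad, forces in N, time in s.
With the tool pointing down it reaches from about 0.425 to 0.925 m from the base axis. Payload 6.8 kg.
Tool frame: the origin (TCP) lies midway between the tips of the shut fingers; the grasp point (between the pads) lies bot.grip_point_offset behind it (bot.grip_point_offset is the distance from the TCP to the grasp point, in m); z points along the fingers, y is the line along which they close (so a half turn about z gives the same grasp; the last joint's range is limited). The gripper opens to 85 mm and grips with 20 to 120 N. Pads are 22 mm wide; open, the fingers measure 114 mm over their backs; the gripper's body (76 mm by 85 mm) begins 54 mm behind the grasp point. The pads swing forward as they close: fully open they stand 13 mm farther back than shut.
Start: joints at [1.041, 0.477, 0.022, 1.555, -0.011, 1.109, -0.083], TCP at [0.276, -0.616, 0.231] pointing down, gripper open.
Joint ranges: [-2.96, 2.96], [-0.34, 2.1], [-1.41, 1.46], [0.24, 2.44], [-1.37, 4.51], [0.17, 1.92], [-2.96, 2.96]. Speed limits (rad/s): [2.39, 2.39, 3.14, 3.14, 3.14, 3.14, 3.14].

### API

Orientations are given as a unit quaternion [w, x, y, z].
In Python, from station import get_obs, cams, job, bot gives the robot as it stands.
- The arm moves only by the tool arm_command, never from a script. Its argument "rows" is a list that holds one entry, the list of rows, each a list of 5 numbers: the finger opening in mm, from 0 to 85.4, then the shift along the world's x, y, z in units of 60 mm (1.0 is 60 mm), then the turn about the world's z in units of 0.08 rad (1.0 is 0.08 rad). In form: [[[grip, x, y, z, turn], ...]]. A call has exactly 10 rows; each row shifts and turns the commanded pose from where the row before left it; what a row does not reach is not made up. A row lasts 1/8 s, in which the tool goes at most 62.5 mm and 10.7 degrees, less where a joint would pass 70% of its speed; a pose out of reach is approached as far as the arm can. A call with a number of a shift or a turn outside -1 to 1 is refused whole. A call with a gripper value outside its range is refused whole. The fingers move at their own pace and stop on an object; "newtons" is the grip in N (left out, the last holds). Time passes only in rows, so rows that do not move let the fingers close, or fill a call up. It gives the time, the measured TCP pose, the force, the opening and the grip force at its end, in the units of the state.
- get_obs(): the state, without advancing time (a new reading comes with each control period).
- cams.read_camera(name): name is "scene" or "top" or "wrist"; returns the picture (480x640x3 uint8, red, green, blue); there is no depth.
- cams.camera_params(name): a dict with "K" (3x3 intrinsics, pixels), "k1" (the pictures are not rectified: a ray, as slopes to the right and down, at radius r is drawn at 1 + k1 r^2 times it, then the intrinsics apply), "extrinsics" (4x4, takes a point from camera to world coordinates). Camera axes: x right, y down, z forward; pixel columns grow to the right and rows downward; lengths in m; the calibration is good to about 2 mm. A picture is of the moment at which its call begins: read the wrist's pose just before it. camera_params takes no time and is no camera call; for the wrist camera it gives the pose at the moment of the call.
- job.hand_in(): hands the job in; it is judged then, once.
The state is a dict: "t": time; "q": joint angles; "joint_vel": joint speeds; "joint_torque": joint torques, N m; "eef_pos": TCP position; "tool_rot": TCP orientation; "contact_force": force on the tool from outside, world axes, zero at the start; "torque": the same for the moment, N m; "gripper_width": opening from 0.0 (shut) to 1.0 (fully open); "grasp_force": force on a finger pad.
Only numpy, scipy, OpenCV 4.12 (cv2) and the standard library are available. Lean on these libraries where they do the work, as an engineer would, in place of code of your own. Each camera call takes 0.05 s, during which the arm holds its last target. There are 200 camera calls.

### The job

Swing the latch on the dock out of the way, and stand the small reagent bottle (the smaller of the two bottles behind the dock) upright in the empty compartment of the sample tray while the tray is still outside. Then, without lifting the tray, line it up with the dock and push it along the bench between the rails, beaker end first, fully home against the end stop, and swing the latch shut behind it. The bottle and the beaker must stay standing in the tray; leave the other things on the bench where they are.

Things in the scene. Friction and masses are not known exactly. Their poses are not given: they have to be found in the camera images.
- dock: Fixed grey metal dock, open on top, no floor (the tray slides on the bench). Origin on the bench in the middle of its mouth; x points into the dock (the way the tray is pushed, roughly the robot's -y), y to the hinge side (away from the robot), z up. Side rails x=0 to 168 mm, inner faces y=+-54, 14 high, each with a lip in to y=+-45, 9 to 14 mm up, over the slot for the tray's flange.
- latch (a joint): Latch angle in rad. 0 = shut against its stop: the arm lies across the mouth, along the dock's -y from the hinge, and bars the tray. It grows as the arm swings out of the mouth, towards the dock's -x; at 1.57 the arm points along the dock's -x, alongside the tray's path; 2.0 is its stop. Turns about a vertical axis, stays where it is left; about 2 N at the knob moves it.
- latch_hinge (a point): Point on the latch's vertical hinge axis, at dock x=-12, y=+84 mm, 24 mm above the bench.
- latch_knob (a point): Middle of the black upright round knob at the latch's free end: 16 mm diameter, from 30 to 75 mm above the bench, 70 mm from the hinge axis. The latch arm under it is a steel bar 12 mm wide, from 18 to 30 mm above the bench; shut, its inner face is 6 mm outside the plane of the mouth.
- tray: Loose steel tray, 156 mm (x) by 104 (y), 0.35 kg. Origin on the bench under its centre, z up. Base 5 mm thick; walls stand 10 mm in from the long edges and leave flat flanges there: outer wall faces y=+-42 mm, 30 high, 3 thick. Home: origin at dock x=78 mm, y=0, axes parallel. It starts before the mouth, turned up to 0.25 rad, 15 to 65 mm to the dock's +y side.
- tray_bay (a point): Centre of the floor (5 mm above the bench) of the tray's empty rear compartment, next to the end plate.
- bottle_mid (a point): Centre, half-way up (41 mm above its foot), of the small reagent bottle: white, 44 mm diameter, 82 mm high, body straight to about 60 mm, cap 22 mm wide on top, 0.09 kg. It stands behind the dock; the small and the amber bottle swap places between runs.
- amber_mid (a point): Centre, half-way up, of the amber bottle, 58 mm diameter, 108 mm high: a bystander to be left alone.
- beaker_mid (a point): Centre, half-way up, of the small glass beaker (55 mm wide, 64 mm high) that stands loose in the tray's front compartment.
- mouse_1: Black computer mouse on the bench, 108 x 54 x 36 mm, origin at the centre of its underside: a bystander.
- tape_roll: Roll of tape lying flat, 81 mm across, 25 mm high, origin at the centre of its underside: a bystander.
- petri_1: Covered flat dish, 62 mm across, 14 mm high, origin at the centre of its underside: a bystander.
- dock_stop (a point): Middle of the end stop's face, 17 mm up, at dock x=156 mm; the stop is 34 mm high and 128 wide. At the mouth, flared lead-in plates 14 mm high run from the rails out to y=+-69 mm at x=-37 mm.
- tray_plate (a point): Middle of the outer face of the tray's end plate (tray x=-78 mm, 23 mm up): 84 mm wide, 46 mm high, the face to push on. The wall at the other end (x=+78) is 30 mm high. A divider at x=0, 25 mm high, makes two compartments of 73 x 78 mm: the front one holds the beaker, the rear one, by the end plate, is empty.

How it is judged:
By the outcome, as a careful person would: the job done as asked, in the order asked, and still so for the second after the job is handed in, with the robot touching nothing.
It also fails if it takes over 72 s, if anything falls off the work surface, if the arm or the gripper's body presses on something with over 40 N, if the wrist force passes 120 N, or if a joint passes its speed limit or range.

## Working session

There is one attempt and no reset: what is moved stays moved. The work goes in short steps, Python scripts to look and compute and a tool call to move; the robot and the scene stay as the last step left them, time stands still between calls to the robot, and variables do not carry over. Pictures are saved under pics/ and viewed, at most 10 in all, crops included, and the job is handed in when it is done.

Besides the shell and the picture viewer there is one more tool, called after ">>>" by a JSON object that holds its "fn" and its "kwargs". arm_command: Moves the arm, as the interface text tells. Its arguments: {"type":"object","properties":{"rows":{"type":"array"},"newtons":{"type":"number"}},"required":["rows"]}

```bash
mkdir -p pics; ls
python3 - <<'E'
from station import get_obs,cams,job,bot
import cv2,numpy as np
o=get_obs();print(o,bot.grip_point_offset)
for n in("top","scene"):
    cv2.imwrite(f"pics/{n}0.png",cams.read_camera(n)[:,:,::-1])
    print(n,cams.camera_params(n))
E
```

```text
pics
{'t': 0.0, 'q': array([ 1.04087969,  0.47777332,  0.02236648,  1.55642891, -0.01146537,
        1.10930054, -0.08309503]), 'joint_vel': array([-0.00100857, -0.00333851,  0.00030605, -0.00030813,  0.00085544,
       -0.00088534,  0.00268292]), 'joint_torque': array([ 9.62567938e-04, -5.96445358e+01,  1.60801359e+00, -2.81191564e+01,
        1.23517096e-02,  9.41959064e-03,  1.83351702e-06]), 'eef_pos': array([ 0.27608401, -0.61532333,  0.23035372]), 'tool_rot': array([-8.48691776e-04,  9.77838840e-01,  2.09357136e-01, -2.70927643e-04]), 'contact_force': array([-1.15784749, -0.62989295,  0.04203337]), 'torque': array([ 0.03294693,  0.02588542, -0.05234223]), 'grasp_force': 0.0, 'gripper_width': 1.0013324625392068} 0.0187
top {'K': array([[568.60711864,   0.        , 316.84624185],
       [  0.        , 568.60711864, 231.69309027],
       [  0.        ,   0.        ,   1.        ]]), 'k1': -0.006764241123369473, 'extrinsics': array([[ 0.02093455, -0.98677357,  0.16074719,  0.34299354],
       [-0.99975291, -0.01945965,  0.01074424,  0.01166262],
       [-0.00747405, -0.1609324 , -0.98693713,  1.48434123],
       [ 0.        ,  0.        ,  0.        ,  1.        ]])}
scene {'K': array([[460.27185092,   0.        , 320.19439387],
       [  0.        , 460.27185092, 237.58879638],
       [  0.        ,   0.        ,   1.        ]]), 'k1': -0.06924304429486529, 'extrinsics': array([[-0.49222969, -0.64356928,  0.58611305, -0.21078206],
       [-0.87044279,  0.35906717, -0.33674935,  0.47324675],
       [ 0.00626758, -0.67593591, -0.73693376,  1.05853267],
       [ 0.        ,  0.        ,  0.        ,  1.        ]])}
```

View pics/top0.png

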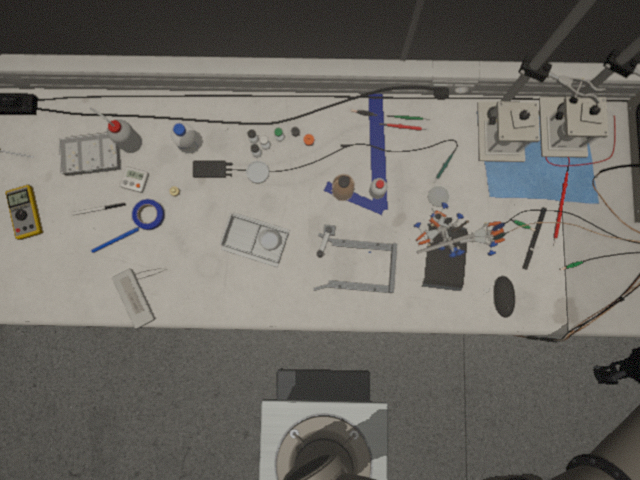

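View pics/scene0.png

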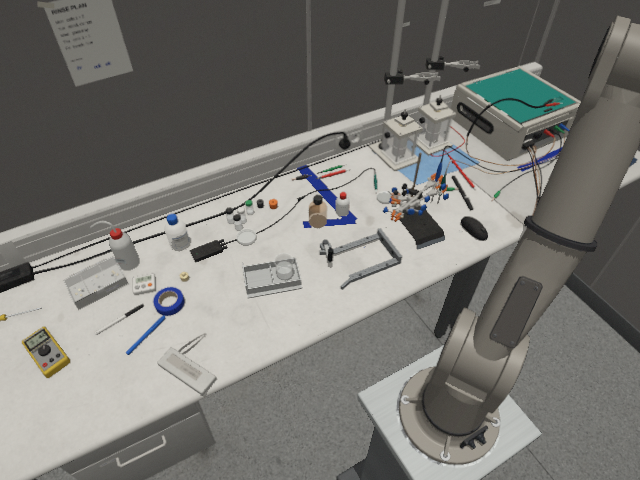

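The top view shows the tray at about (255,240) and the dock at (360,265), with its stop at x≈393. The latch hinge is at (327,231) and the knob at (321,253). The amber bottle is at (343,187) and the small white bottle at (379,187). I'll zoom in for corner pixels.

```bash
cat > h.py <<'E'
from station import get_obs,cams,job,bot
import cv2,numpy as np
def ray(n,uv,P=None):
    P=P or cams.camera_params(n);K=P["K"];k=P["k1"]
    d=(np.array(uv,float)-K[:2,2])/[K[0,0],K[1,1]]
    s=d.copy()
    for _ in range(10): s=d/(1+k*(s@s))
    E=P["extrinsics"];return E[:3,3],E[:3,:3]@np.r_[s,1]
def plane(n,uv,z,P=None):
    o,d=ray(n,uv,P);return o+d*(z-o[2])/d[2]
def proj(n,p,P=None):
    P=P or cams.camera_params(n);E=P["extrinsics"];c=E[:3,:3].T@(np.array(p)-E[:3,3])
    s=c[:2]/c[2];return s*(1+P["k1"]*(s@s))*[P["K"][0,0],P["K"][1,1]]+P["K"][:2,2]
E
python3 - <<'E'
import cv2
i=cv2.imread("pics/top0.png")[165:315,210:410]
cv2.imwrite("pics/c0.png",cv2.resize(i,None,fx=4,fy=4,interpolation=cv2.INTER_CUBIC))
E
```

```text
(no output)
```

View pics/c0.png

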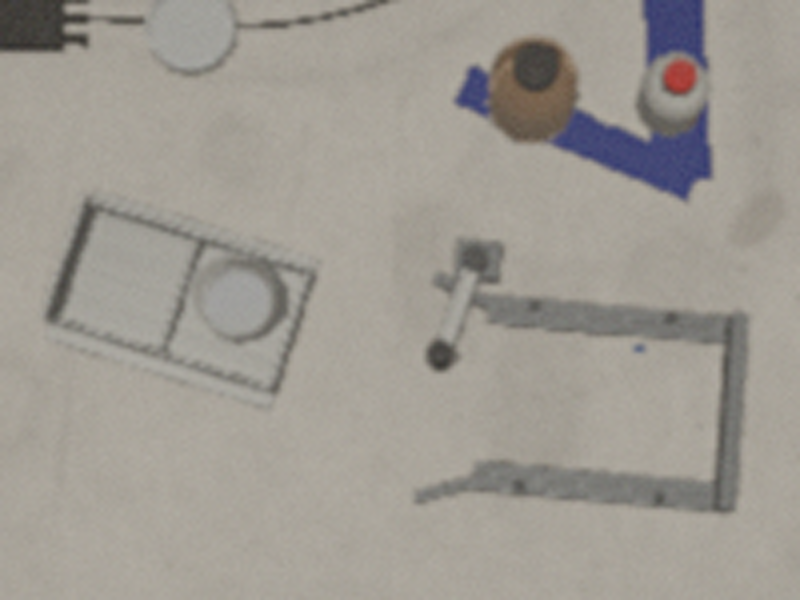

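Run:
```python
from h import *
P=cams.camera_params("top")
f=lambda n,u,v,z:print(n,np.round(plane("top",(210+u/4,165+v/4),z,P)*1000,1))
f("stop_in_hi",728,315,.034);f("stop_in_lo",716,508,.034);f("stop_out_hi",748,315,.034);f("stop_out_lo",735,510,.034)
f("lipU a",490,320,.014);f("lipU b",725,342,.014);f("lipL a",478,462,.014);f("lipL b",718,483,.014)
f("hinge",478,257,.03);f("knob",440,352,.075)
f("plate hi",92,200,.046);f("plate lo",52,320,.046)
f("front hi",315,268,.030);f("front lo",274,394,.030)
f("flange rear hi",85,193,.005);f("flange rear lo",48,335,.005);f("flange fr hi",318,262,.005);f("flange fr lo",270,408,.005)
f("cap",680,75,.082);f("bottleshoulder",672,90,.05);f("amber cap",536,66,.108);f("beaker",240,300,.064)
```

```text
stop_in_hi [ 551.6 -166.6   34. ]
stop_in_lo [ 427.7 -158.9   34. ]
stop_out_hi [ 551.9 -179.4   34. ]
stop_out_lo [ 426.7 -171.    34. ]
lipU a [548.1 -13.9  14. ]
lipU b [ 536.7 -167.1   14. ]
lipL a [455.4  -7.7  14. ]
lipL b [ 445.  -162.6   14. ]
hinge [586.9  -5.2  30. ]
knob [518.8  18.   75. ]
plate hi [616.6 244.4  46. ]
plate lo [538.1 266.5  46. ]
front hi [577.6 100.3  30. ]
front lo [495.1 124.3  30. ]
flange rear hi [629.  255.9   5. ]
flange rear lo [533.6 275.9   5. ]
flange fr hi [585.7 100.    5. ]
flange fr lo [488.5 128.5   5. ]
cap [ 697.5 -130.4   82. ]
bottleshoulder [ 695.5 -128.5   50. ]
amber cap [695.  -38.2 108. ]
beaker [550.7 145.   64. ]
```

>>> {"fn": "arm_command", "kwargs": {"rows": [[[85,0.4,0.95,0,1],[85,0.4,0.95,0,1],[85,0.4,0.95,0,1],[85,0.4,0.95,0,1],[85,0.4,0.95,0,1],[85,0.4,0.95,0,1],[85,0.4,0.95,0,1],[85,0.4,0.95,0,1],[85,0.4,0.95,0,1],[85,0.4,0.95,0,1]]]}}

```text
t: 1.35
eef_pos: [0.5166, -0.0441, 0.2312]
tool_rot: [0.0, 0.818, 0.575, -0.0]
contact_force: [0.7, -0.9, -0.0]
gripper_width: 0.996
grasp_force: 0.0
```

Run:
```python
from h import *
P=cams.camera_params("wrist");cv2.imwrite("pics/w1.png",cams.read_camera("wrist")[:,:,::-1])
import pickle;pickle.dump(P,open("w1.pkl","wb"))
print(P,get_obs()["eef_pos"])
```

```text
{'K': array([[426.95156167,   0.        , 320.68469013],
       [  0.        , 426.95156167, 237.60313407],
       [  0.        ,   0.        ,   1.        ]]), 'k1': -0.08925434369236815, 'extrinsics': array([[ 0.94079683, -0.3246714 , -0.09741564,  0.54120598],
       [-0.33896821, -0.89993909, -0.27424475,  0.02581703],
       [ 0.00137128,  0.2910294 , -0.95671313,  0.37400012],
       [ 0.        ,  0.        ,  0.        ,  1.        ]])} [ 0.51941651 -0.034182    0.23181356]
```

View pics/w1.png

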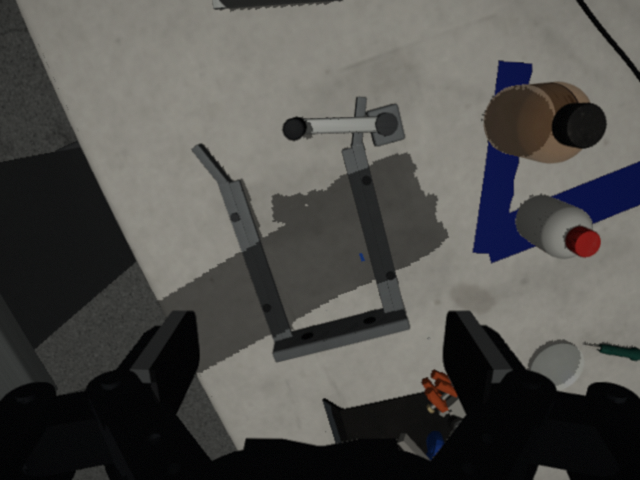

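The wrist view shows the knob top at (294,128), the hinge at (387,123) and the lip inner edges at (243,180)-(290,330) and (345,152)-(385,312). The white bottle's cap is at (583,241).

Run:
```python
from h import *
import pickle;P=pickle.load(open("w1.pkl","rb"))
f=lambda n,u,v,z:print(n,np.round(plane("wrist",(u,v),z,P)*1000,1))
f("knob",294,128,.075);f("hinge?",387,123,.03);f("hinge36",387,123,.036)
f("lipL a",243,180,.014);f("lipL b",290,330,.014);f("lipU a",345,152,.014);f("lipU b",385,312,.014)
f("stop far L",275,351,.034);f("stop far R",408,319,.034)
f("cap",583,241,.082)
# two-view cap
i=cv2.imread("pics/w1.png");h=cv2.cvtColor(i,cv2.COLOR_BGR2HSV)
for n in("w1","top0"):
    i=cv2.imread(f"pics/{n}.png");h=cv2.cvtColor(i,cv2.COLOR_BGR2HSV)
    m=((h[...,0]<8)|(h[...,0]>172))&(h[...,1]>150)&(h[...,2]>90)
    c,l,s,ce=cv2.connectedComponentsWithStats(m.astype(np.uint8))
    for k in range(1,c):
        if s[k,4]>25: print(n,s[k],ce[k])
o=get_obs();print(o["eef_pos"],o["tool_rot"])
```

```text
knob [520.1  19.9  75. ]
hinge? [587.  -2.  30.]
hinge36 [586.2  -1.5  36. ]
lipL a [459.8  -6.8  14. ]
lipL b [ 446.1 -153.6   14. ]
lipU a [548.9 -14.1  14. ]
lipU b [ 536.5 -166.2   14. ]
stop far L [ 430.7 -159.3   34. ]
stop far R [ 554.  -169.3   34. ]
cap [ 694.2 -126.6   82. ]
w1 [575 231  25  26 488] [587.24385246 243.76844262]
top0 [109 121  11  11  89] [114.35955056 126.2247191 ]
top0 [388 125  33   5  59] [404.69491525 126.59322034]
top0 [557 173  11  49 126] [562.11111111 198.08730159]
top0 [377 181   6   7  35] [379.57142857 183.88571429]
top0 [555 223   4  15  39] [556.38461538 229.71794872]
[ 0.51941651 -0.034182    0.23181356] [-0.00132871  0.81454871  0.58008655  0.00286838]
```

>>> {"fn": "arm_command", "kwargs": {"rows": [[[50,0,0.9,0,0],[50,0,0,-0.5,0],[50,0,0,-0.8,0],[50,0,0,-0.8,0],[50,0,0,-0.6,0],[50,0,0,-0.4,0],[50,0,0,0,0],[0,0,0,0,0],[0,0,0,0,0],[0,0,0,0,0]]], "newtons": 25}}

```text
t: 2.65
eef_pos: [0.5157, 0.0086, 0.0465]
tool_rot: [-0.0, 0.819, 0.574, -0.0]
contact_force: [-3.7, 1.5, 6.0]
gripper_width: 0.171
grasp_force: 24.2
```

>>> {"fn": "arm_command", "kwargs": {"rows": [[[40,0,0,0,0],[40,0,0,0,0],[40,0.05,0.18,0,0],[40,0,0,0,0],[0,0,0,0,0],[0,0,0,0,0],[0,0,0,0,0],[0,0,0,0,0],[0,0,0,0,0],[0,0,0,0,0]]], "newtons": 40}}

```text
t: 3.9
eef_pos: [0.5194, 0.0189, 0.0453]
tool_rot: [0.0, 0.819, 0.574, 0.0]
contact_force: [-0.3, -0.2, 0.4]
gripper_width: 0.175
grasp_force: 38.9
```

Run:
```python
from h import *
o=get_obs();print(o["eef_pos"],o["tool_rot"],o["gripper_width"],o["contact_force"])
i=cams.read_camera("top")[:,:,::-1][165:315,210:410]
w=cams.read_camera("wrist")[:,:,::-1]
cv2.imwrite("pics/c2.png",np.hstack([cv2.resize(i,(400,300),interpolation=cv2.INTER_CUBIC),cv2.resize(w,(400,300))]))
```

```text
[0.51942995 0.01894607 0.04533942] [4.69044134e-05 8.19128012e-01 5.73610749e-01 8.02700591e-05] 0.1747025537203343 [-0.34254718 -0.23738303  0.40527759]
```

View pics/c2.png

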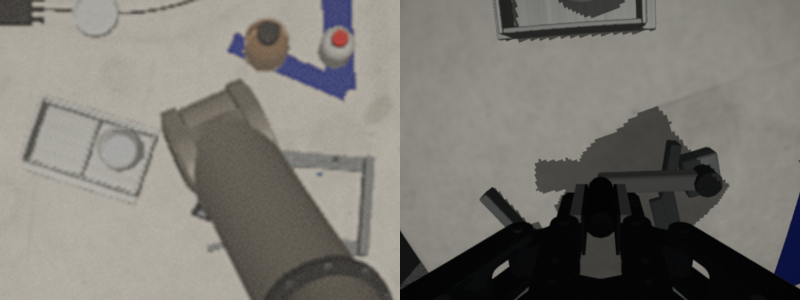

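The knob is held centred: the wrist view shows it between the pads, with the bar running to the hinge on the right. I'll swing it along the arc to about 1.85 rad.

>>> {"fn": "arm_command", "kwargs": {"rows": [[[0,0.08,0.19,0,0],[0,0.115,0.18,0,0],[0,0.14,0.155,0,0],[0,0.17,0.125,0,0],[0,0.19,0.095,0,0],[0,0.2,0.055,0,0],[0,0.21,0.02,0,0],[0,0.21,-0.02,0,0],[0,0.2,-0.05,0,0],[0,0,0,0,0]]], "newtons": 22}}

```text
t: 5.25
eef_pos: [0.612, 0.0726, 0.0457]
tool_rot: [-0.003, 0.818, 0.576, 0.005]
contact_force: [4.7, 15.9, -5.6]
gripper_width: 0.175
grasp_force: 37.0
```

>>> {"fn": "arm_command", "kwargs": {"rows": [[[50,0,0,0,0],[50,0,0,0,0],[70,0,0,0.6,0],[70,0,0,0.8,0],[70,0,0,0.8,0],[70,0.28,-0.67,0,0.3],[70,0.28,-0.67,0,0.3],[70,0.28,-0.67,0,0.3],[70,0.28,-0.67,0,0],[70,0.26,-0.67,0,0]]]}}

```text
t: 6.5
eef_pos: [0.6929, -0.1395, 0.1771]
tool_rot: [0.0, 0.798, 0.602, -0.001]
contact_force: [-0.4, 0.0, 0.3]
gripper_width: 0.818
grasp_force: 0.0
```

Run:
```python
from h import *
import pickle
P=cams.camera_params("wrist");w=cams.read_camera("wrist")[:,:,::-1]
t=cams.read_camera("top")[:,:,::-1]; cv2.imwrite("pics/t3.png",t)
pickle.dump(P,open("w3.pkl","wb"));cv2.imwrite("pics/w3.png",w)
cv2.imwrite("pics/c3.png",np.hstack([cv2.resize(t[165:315,210:410],(400,300),interpolation=cv2.INTER_CUBIC),cv2.resize(w,(400,300))]))
o=get_obs();print(o["eef_pos"],o["tool_rot"])
```

```text
[ 0.69291245 -0.14587854  0.17645463] [ 0.00162929  0.80085593  0.59885223 -0.00176991]
```

View pics/c3.png

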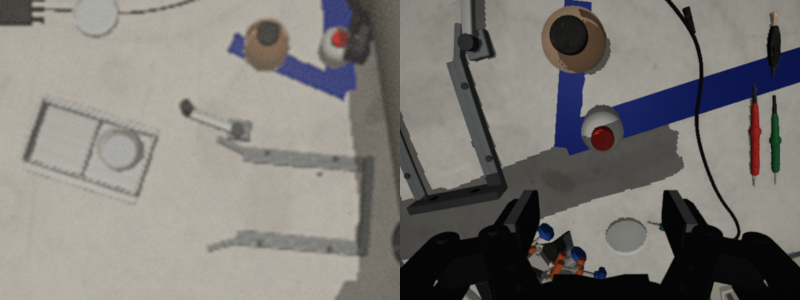

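The latch arm is swung clear. The small bottle is at wrist pixel (323,219), standing beside the fingers' plane.

Run:
```python
from h import *
import pickle;P=pickle.load(open("w3.pkl","rb"))
i=cv2.imread("pics/w3.png");h=cv2.cvtColor(i,cv2.COLOR_BGR2HSV)
m=((h[...,0]<8)|(h[...,0]>172))&(h[...,1]>150)&(h[...,2]>90)
c,l,s,ce=cv2.connectedComponentsWithStats(m.astype(np.uint8))
for k in range(1,c):
    if s[k,4]>100:
        x,y,w,hh,a=s[k];print(s[k],ce[k],"cap",plane("wrist",ce[k],.078,P),plane("wrist",(x+w/2,y+hh-w/2),.082,P))
t=cv2.imread("pics/t3.png")
print("foot", plane("wrist",(323,205),.05,P))
# knob/hinge in top
f=lambda u,v,z:plane("top",(210+u/2,165+v/2),z)
K,H=f(187,106,.075),f(238,128,.036);print("knob",K,"hinge",H)
o=get_obs();print(o["eef_pos"],o["tool_rot"])
```

```text
[ 563  165   15  116 1124] [569.13523132 224.09430605] cap [ 0.83991136 -0.17203014  0.078     ] [ 0.83544802 -0.2025579   0.082     ]
foot [ 0.69787215 -0.12642317  0.05      ]
knob [0.60685521 0.06138825 0.075     ] hinge [ 0.58655583 -0.00380412  0.036     ]
[ 0.69291245 -0.14587854  0.17645463] [ 0.00162929  0.80085593  0.59885223 -0.00176991]
```

>>> {"fn": "arm_command", "kwargs": {"rows": [[[75,0.05,0.28,0,0],[75,0,0,-0.3,0],[75,0,0,-0.6,0],[75,0,0,-0.6,0],[75,0,0,-0.5,0],[75,0,0,-0.3,0],[75,0,0,-0.2,0],[75,0,0,0,0],[75,0,0,0,0],[75,0,0,0,0]]]}}

```text
t: 7.85
eef_pos: [0.6968, -0.1204, 0.0285]
tool_rot: [0.001, 0.798, 0.603, 0.001]
contact_force: [0.1, -0.1, 0.2]
gripper_width: 0.877
grasp_force: 0.0
```

>>> {"fn": "arm_command", "kwargs": {"rows": [[[75,0,-0.12,0,0],[75,0,0,0,0],[20,0,0,0,0],[20,0,0,0,0],[20,0,0,0,0],[20,0,0,0,0],[20,0,0,0,0],[20,0,0,0,0],[20,0,0,0,0],[20,0,0,0,0]]], "newtons": 25}}

```text
t: 9.1
eef_pos: [0.6963, -0.1273, 0.0275]
tool_rot: [0.0, 0.798, 0.603, 0.0]
contact_force: [0.0, -0.1, 4.1]
gripper_width: 0.494
grasp_force: 25.9
```

>>> {"fn": "arm_command", "kwargs": {"rows": [[[20,0,0,0.6,0],[20,0,0,0.9,0],[20,0,0,0.9,0],[20,-0.2,0.5,0.1,0],[20,-0.36,0.9,0,0],[20,-0.36,0.9,0,0],[20,-0.36,0.9,0,0],[20,-0.36,0.9,0,0],[20,-0.36,0.9,0,0],[20,-0.17,0.6,0,0]]]}}

```text
t: 10.35
eef_pos: [0.5636, 0.2113, 0.1768]
tool_rot: [-0.0, 0.797, 0.604, -0.001]
contact_force: [0.2, -0.3, 0.0]
gripper_width: 0.496
grasp_force: 25.9
```

>>> {"fn": "arm_command", "kwargs": {"rows": [[[20,0,0,0,0],[20,0,0,0,0],[20,0,0,0,0],[20,0,0,0,0],[20,0,0,0,0],[20,0,0,0,0],[20,0,0,0,0],[20,0,0,0,0],[20,0,0,0,0],[20,0,0,0,0]]]}}

```text
t: 11.6
eef_pos: [0.5658, 0.2086, 0.1773]
tool_rot: [-0.0, 0.798, 0.603, 0.0]
contact_force: [0.3, 0.3, -0.7]
gripper_width: 0.497
grasp_force: 25.9
```

Run:
```python
from h import *
import pickle
P=cams.camera_params("wrist");w=cams.read_camera("wrist")[:,:,::-1]
pickle.dump(P,open("w4.pkl","wb"));cv2.imwrite("pics/w4.png",w)
o=get_obs();print(o["eef_pos"],o["tool_rot"],o["gripper_width"])
```

```text
[0.56584915 0.20856715 0.17731544] [-3.23267158e-06  7.97961815e-01  6.02708007e-01  1.49170334e-05] 0.49768374177437374
```

View pics/w4.png

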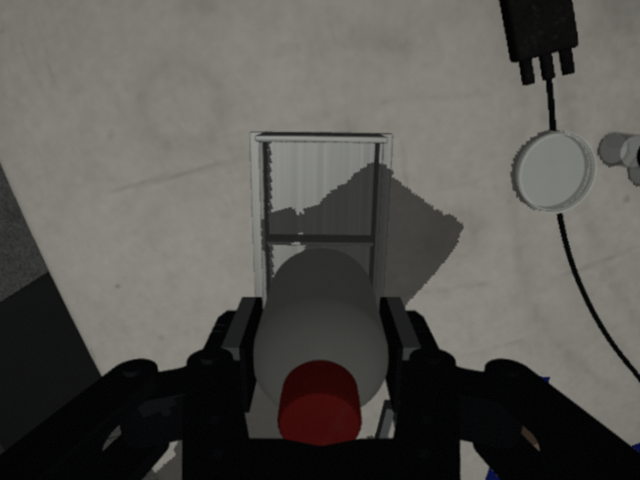

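The wrist view shows the tray aligned with the gripper. The end plate's top runs (258,136)-(392,136) and the divider's top is at y≈238, from 271 to 375. The flange corners are at about (249,132) and (393,132).

Run:
```python
from h import *
import pickle;P=pickle.load(open("w4.pkl","rb"))
f=lambda n,u,v,z:print(n,np.round(plane("wrist",(u,v),z,P)*1000,1))
f("plate topL",258,136,.046);f("plate topR",392,136,.046)
f("flange L",249,132,.005);f("flangeR",393,132,.005)
f("div L",271,238,.025);f("divR",375,238,.025)
```

```text
plate topL [543.4 274.9  46. ]
plate topR [624.6 252.   46. ]
flange L [531.7 278.7   5. ]
flangeR [631.8 250.3   5. ]
div L [526.8 203.2  25. ]
divR [599.2 182.7  25. ]
```

>>> {"fn": "arm_command", "kwargs": {"rows": [[[20,0.08,0.18,0,0],[20,0,0,-0.5,0],[20,0,0,-0.6,0],[20,0,0,-0.5,0],[20,0,0,-0.4,0],[20,0,0,-0.2,0],[20,0,0,-0.1,0],[20,0,0,-0.05,0],[20,0,0,0,0],[20,0,0,0,0]]]}}

```text
t: 12.9
eef_pos: [0.5711, 0.2195, 0.037]
tool_rot: [0.0, 0.798, 0.603, 0.001]
contact_force: [0.3, 0.0, -0.4]
gripper_width: 0.496
grasp_force: 25.9
```

>>> {"fn": "arm_command", "kwargs": {"rows": [[[20,0,0,-0.05,0],[20,0,0,-0.02,0],[20,0,0,0,0],[46,0,0,0,0],[52,0,0,0,0],[60,0,0,0,0],[64,0,0,0,0],[64,0,0,0.2,0],[64,0,0,0.5,0],[64,0,0,0.8,0]]]}}

```text
t: 14.15
eef_pos: [0.5697, 0.2189, 0.1225]
tool_rot: [-0.0, 0.798, 0.603, -0.001]
contact_force: [0.7, 0.5, 0.4]
gripper_width: 0.746
grasp_force: 0.0
```

Run:
```python
from h import *
o=get_obs();print(o["q"])
w=cams.read_camera("wrist")[:,:,::-1];t=cams.read_camera("top")[:,:,::-1]
cv2.imwrite("pics/c5.png",np.hstack([cv2.resize(t[165:315,210:410],(400,300),interpolation=cv2.INTER_CUBIC),cv2.resize(w,(400,300))]))
```

```text
[-0.12792848  0.53384809 -0.45653804  1.78372703  0.29127429  0.89381969
 -0.99097079]
```

View pics/c5.png

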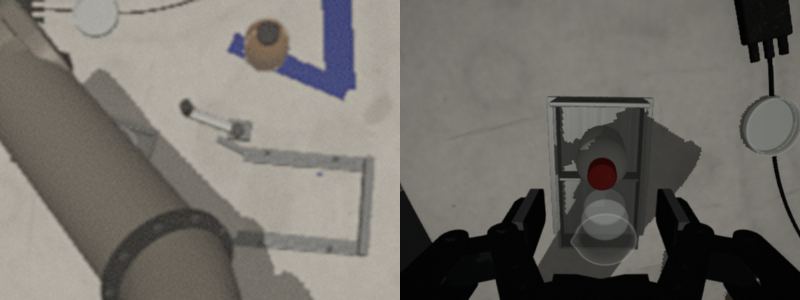

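The bottle stands in the rear compartment next to the divider and the beaker is undisturbed. The cap is at (602,174) in the right half of the picture. Next I'll grip the end plate off-centre, beside the bottle, to drag the tray.

>>> {"fn": "arm_command", "kwargs": {"rows": [[[64,0,0,0.6,0],[64,0,0,0.1,1],[40,0,0,0,1],[22,0,0.1,0,1],[22,0,0.1,0,1],[22,0,0.1,0,1],[22,0,0.1,0,1],[22,0,0.1,0,1],[22,0,0.1,0,1],[22,0,0.1,0,1]]]}}

```text
t: 15.5
eef_pos: [0.5707, 0.2614, 0.1644]
tool_rot: [0.0, 0.533, 0.846, 0.0]
contact_force: [-0.6, 0.4, 0.6]
gripper_width: 0.257
grasp_force: 0.0
```

>>> {"fn": "arm_command", "kwargs": {"rows": [[[22,-0.1,0.1,0,1],[22,-0.1,0.1,0,1],[22,0,0,0,1],[22,0,0,0,1],[22,0,0,0,1],[22,0,0,0,1],[22,0,0,0,1],[22,0,0,0,1],[22,0,0,0,1],[22,0,0,0,1]]]}}

```text
t: 16.75
eef_pos: [0.5587, 0.2732, 0.1644]
tool_rot: [0.0, 0.162, 0.987, -0.0]
contact_force: [0.7, 0.0, 0.1]
gripper_width: 0.259
grasp_force: 0.0
```

>>> {"fn": "arm_command", "kwargs": {"rows": [[[22,0,0,0,0.65],[22,0,0,0,0],[22,0,0,0,0],[22,0,0,0,0],[22,0,0,0,0],[22,0,0,0,0],[22,0,0,0,0],[22,0,0,0,0],[22,0,0,0,0],[22,0,0,0,0]]]}}

```text
t: 18.0
eef_pos: [0.5587, 0.2733, 0.1641]
tool_rot: [-0.0, 0.137, 0.991, 0.0]
contact_force: [0.7, -0.3, 0.1]
gripper_width: 0.257
grasp_force: 0.0
```

Run:
```python
from h import *
import pickle
P=cams.camera_params("wrist");w=cams.read_camera("wrist")[:,:,::-1]
pickle.dump(P,open("w6.pkl","wb"));cv2.imwrite("pics/w6.png",w)
o=get_obs();print(o["eef_pos"],o["tool_rot"],o["gripper_width"],o["q"],2*np.arctan2(o["tool_rot"][2],o["tool_rot"][1])-np.pi/2)
```

```text
[0.55864588 0.27334556 0.16408723] [-3.23033757e-05  1.37487792e-01  9.90503461e-01  5.63199319e-06] 0.2595955899553477 [ 0.03513051  0.59538967 -0.82799917  1.70942872  0.49365795  1.05862268
  0.33849534] 1.2949469847306103
```

View pics/w6.png

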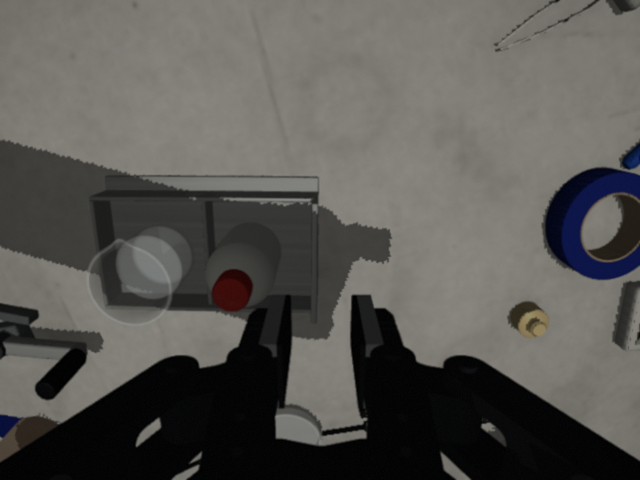

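The plate's top edge runs from (315,200) to (314,318) in the wrist view, parallel to the pads. The bottle and beaker are standing.

Run:
```python
from h import *
import pickle;P=pickle.load(open("w6.pkl","rb"))
f=lambda n,u,v,z:print(n,np.round(plane("wrist",(u,v),z,P)*1000,1))
f("plateN",315,196,.046);f("plateF",314,320,.046);f("cap",232,288,.087);f("flange rear near",319,178,.005)
print(proj("wrist",[.559,.2709,.046],P))
```

```text
plateN [536.4 276.   46. ]
plateF [618.7 251.8  46. ]
cap [566.3 219.5  87. ]
flange rear near [532.5 279.6   5. ]
[317.00313874 231.76363886]
```

>>> {"fn": "arm_command", "kwargs": {"rows": [[[22,0,-0.05,0,0],[22,0,0,-0.4,0],[22,0,0,-0.6,0],[22,0,0,-0.5,0],[22,0,0,-0.4,0],[22,0,0,-0.2,0],[22,0,0,-0.1,0],[22,0,0,0,0],[22,0,0,0,0],[22,0,0,0,0]]]}}

```text
t: 19.3
eef_pos: [0.5591, 0.2706, 0.0329]
tool_rot: [0.001, 0.138, 0.99, 0.0]
contact_force: [0.6, -0.3, -0.4]
gripper_width: 0.258
grasp_force: 0.0
```

>>> {"fn": "arm_command", "kwargs": {"rows": [[[12,0,0,-0.02,0],[6,0,0,0,0],[0,0,0,0,0],[0,0,0,0,0],[0,0,0,0,0],[0,0,0,0,0],[0,0,0,0,0],[0,0,0,0,0],[0,0,0,0,0],[0,0,0,0,0]]], "newtons": 30}}

```text
t: 20.55
eef_pos: [0.5585, 0.27, 0.0309]
tool_rot: [-0.0, 0.138, 0.99, -0.0]
contact_force: [-3.4, -3.6, 5.2]
gripper_width: 0.038
grasp_force: 31.5
```

>>> {"fn": "arm_command", "kwargs": {"rows": [[[0,-0.06,-0.06,0,0.15],[0,-0.12,-0.125,0,0.3],[0,-0.13,-0.135,0,0.3],[0,-0.13,-0.135,0,0.3],[0,-0.13,-0.135,0,0.3],[0,-0.13,-0.135,0,0.3],[0,-0.13,-0.135,0,0.3],[0,-0.13,-0.135,0,0.3],[0,-0.1,-0.11,0,0.25],[0,-0.04,-0.045,0,0]]]}}

```text
t: 21.8
eef_pos: [0.4923, 0.2008, 0.0309]
tool_rot: [-0.0, 0.038, 0.999, -0.0]
contact_force: [0.9, 1.5, -1.9]
gripper_width: 0.037
grasp_force: 30.4
```

>>> {"fn": "arm_command", "kwargs": {"rows": [[[0,0,0,0,0],[0,0,0,0,0],[0,0,0,0,0],[0,0,0,0,0],[0,0,0,0,0],[0,0,0,0,0],[0,0,0,0,0],[0,0,0,0,0],[0,0,0,0,0],[0,0,0,0,0]]]}}

```text
t: 23.05
eef_pos: [0.4925, 0.2007, 0.0309]
tool_rot: [-0.0, 0.038, 0.999, -0.001]
contact_force: [-1.6, -2.2, 5.0]
gripper_width: 0.038
grasp_force: 31.4
```

Run:
```python
from h import *
import pickle
P=cams.camera_params("wrist");w=cams.read_camera("wrist")[:,:,::-1]
t=cams.read_camera("top")[:,:,::-1]
pickle.dump(P,open("w7.pkl","wb"));cv2.imwrite("pics/w7.png",w);cv2.imwrite("pics/t7.png",t)
a=np.zeros((600,800,3),np.uint8);a[:,:]=0
a[:480,:640]=w;a[450:600,600:800]=t[165:315,210:410]
cv2.imwrite("pics/c7.png",a)
o=get_obs();print(o["eef_pos"],o["contact_force"],o["gripper_width"],2*np.arctan2(o["tool_rot"][2],o["tool_rot"][1])-np.pi/2)
```

```text
[0.49253749 0.20069931 0.03091045] [-2.11565064 -3.06435037  5.45424506] 0.03710290894091692 1.4945172405876983
```

View pics/c7.png

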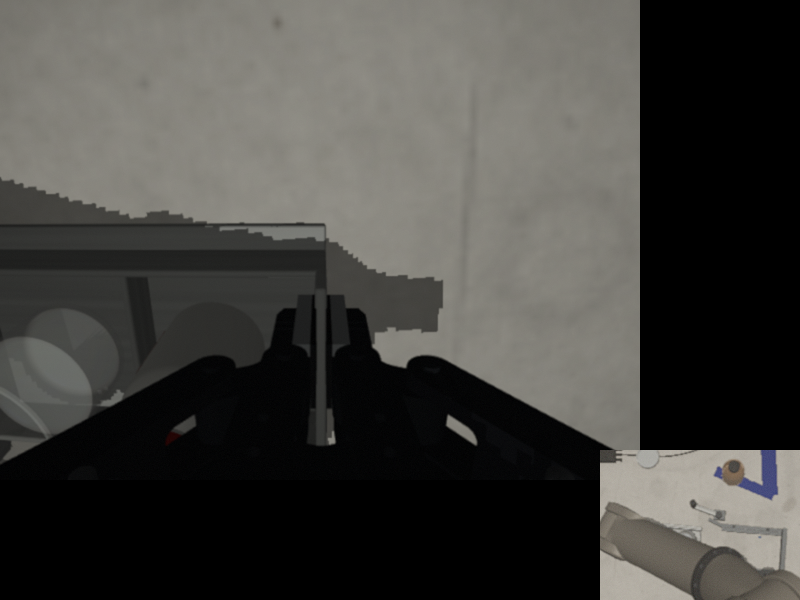

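The plate is still held. The near flange edge runs (0,227)-(325,224), and the bottle and beaker are upright. I'll check the flange edge against the dock frame.

Run:
```python
from h import *
import pickle;P=pickle.load(open("w7.pkl","rb"))
ex=np.array([-.075,-.997]);ey=np.array([.997,-.075]);O=np.array([502,-7.])
for u,v in((325,224),(160,225),(10,227)):
    p=plane("wrist",(u,v),.005,P)[:2]*1000;print(p,(p-O)@ex,(p-O)@ey)
```

```text
[463.57388474 204.74710755] -208.22990758334322 -54.19186998470213
[458.79783064 136.45258257] -139.7820621154096 -53.83150654616134
[454.38090604  68.71508166] -71.9165043635144 -53.15486780310637
```

>>> {"fn": "arm_command", "kwargs": {"rows": [[[0,0.01,-0.1,0,0],[0,-0.01,-0.2,0,0],[0,-0.015,-0.2,0,0],[0,-0.015,-0.2,0,0],[0,-0.015,-0.2,0,0],[0,-0.015,-0.2,0,0],[0,-0.015,-0.2,0,0],[0,-0.015,-0.2,0,0],[0,-0.015,-0.2,0,0],[0,-0.007,-0.1,0,0]]]}}

```text
t: 24.4
eef_pos: [0.4859, 0.0923, 0.0309]
tool_rot: [-0.0, 0.038, 0.999, -0.0]
contact_force: [0.2, 1.9, -1.2]
gripper_width: 0.036
grasp_force: 30.5
```

>>> {"fn": "arm_command", "kwargs": {"rows": [[[0,-0.007,-0.1,0,0],[0,-0.015,-0.2,0,0],[0,-0.015,-0.2,0,0],[0,-0.015,-0.2,0,0],[0,-0.015,-0.2,0,0],[0,-0.015,-0.2,0,0],[0,-0.015,-0.2,0,0],[0,-0.01,-0.1,0,0],[0,-0.005,-0.06,0,0],[0,0,-0.04,0,0]]]}}

```text
t: 25.65
eef_pos: [0.4791, 0.0034, 0.0309]
tool_rot: [-0.0, 0.038, 0.999, 0.0]
contact_force: [-1.0, 2.8, -1.1]
gripper_width: 0.034
grasp_force: 30.5
```

Going well. I'll finish with gentle small steps until the stop is felt.

>>> {"fn": "arm_command", "kwargs": {"rows": [[[0,-0.003,-0.04,0,0],[0,-0.003,-0.04,0,0],[0,-0.003,-0.04,0,0],[0,-0.003,-0.03,0,0],[0,0,-0.03,0,0],[0,0,-0.02,0,0],[0,0,0,0,0],[0,0,0,0,0],[0,0,0,0,0],[0,0,0,0,0]]]}}

```text
t: 26.9
eef_pos: [0.4784, -0.0085, 0.0309]
tool_rot: [-0.0, 0.038, 0.999, 0.0]
contact_force: [-1.2, 4.0, -0.8]
gripper_width: 0.038
grasp_force: 30.5
```

>>> {"fn": "arm_command", "kwargs": {"rows": [[[0,0,-0.02,0,0],[0,0,-0.02,0,0],[0,0,-0.02,0,0],[0,0,-0.02,0,0],[0,0,0,0,0],[0,0,0,0,0],[0,0,0,0,0],[0,0,0,0,0],[0,0,0,0,0],[0,0,0,0,0]]]}}

```text
t: 28.15
eef_pos: [0.478, -0.0088, 0.0311]
tool_rot: [0.0, 0.036, 0.999, 0.003]
contact_force: [-2.8, 15.3, -1.5]
gripper_width: 0.034
grasp_force: 30.7
```

>>> {"fn": "arm_command", "kwargs": {"rows": [[[8,0,0,0,0],[14,0,0.06,0,0],[18,0,0,0,0],[18,0,0,0.1,0],[18,0,0,0.4,0],[18,0,0,0.8,0],[18,0,0,0.9,0],[18,0,0,0.4,0],[18,0,0.3,0,0],[18,0,0.3,0,0]]]}}

```text
t: 29.4
eef_pos: [0.4787, 0.0257, 0.1877]
tool_rot: [0.001, 0.039, 0.999, -0.001]
contact_force: [-0.2, 0.4, 0.4]
gripper_width: 0.208
grasp_force: 0.0
```

Run:
```python
from h import *
import pickle
P=cams.camera_params("wrist");w=cams.read_camera("wrist")[:,:,::-1]
t=cams.read_camera("top")[:,:,::-1];s=cams.read_camera("scene")[:,:,::-1]
pickle.dump(P,open("w8.pkl","wb"));cv2.imwrite("pics/w8.png",w);cv2.imwrite("pics/t8.png",t)
a=np.zeros((600,800,3),np.uint8)
a[:300,:400]=cv2.resize(w,(400,300));a[:300,400:]=cv2.resize(t[165:315,210:410],(400,300));a[300:,:400]=cv2.resize(s[180:330,240:440],(400,300))
cv2.imwrite("pics/c8.png",a)
o=get_obs();print(o["eef_pos"],o["q"])
```

```text
[0.47847967 0.02636919 0.18730236] [ 0.66560718  0.37020048 -1.01386336  2.00751728  0.38299547  0.96709598
  0.95533789]
```

View pics/c8.png

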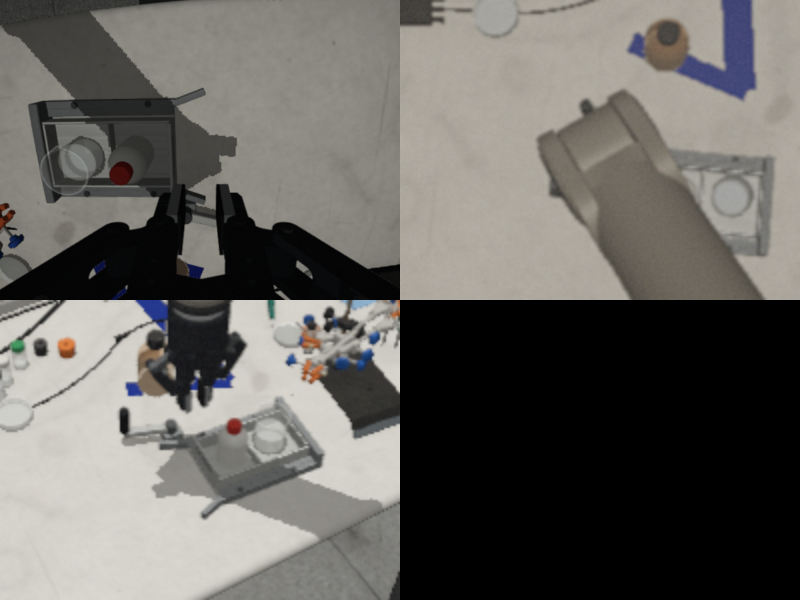

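The tray is home: both glasses stand and the end plate is at the mouth. The latch is still open, with its knob at (125,420) in the scene inset. Next I'll go to the knob.

>>> {"fn": "arm_command", "kwargs": {"rows": [[[45,0.4,0.1,0,0],[45,0.6,0.2,0,0],[45,0.6,0.2,0,0],[45,0.45,0.1,0,0],[45,0.1,0.01,0,0],[45,0,0,-0.4,0],[45,0,0,0,0],[45,0,0,0,0],[45,0,0,0,0],[45,0,0,0,0]]]}}

```text
t: 30.8
eef_pos: [0.6077, 0.0627, 0.1636]
tool_rot: [0.001, 0.038, 0.999, -0.0]
contact_force: [0.8, -0.1, 0.6]
gripper_width: 0.526
grasp_force: 0.0
```

Run:
```python
from h import *
P=cams.camera_params("wrist");w=cams.read_camera("wrist")[:,:,::-1]
cv2.imwrite("pics/w9.png",w)
o=get_obs();print(o["eef_pos"],o["gripper_width"],proj("wrist",[.6075,.063,.075],P),proj("wrist",[.5865,-.0025,.036],P))
import pickle;pickle.dump(P,open("w9.pkl","wb"))
```

```text
[0.60767657 0.06270795 0.16346716] 0.526728847980718 [320.93336939 243.98283909] [217.90274223 201.97243314]
```

View pics/w9.png

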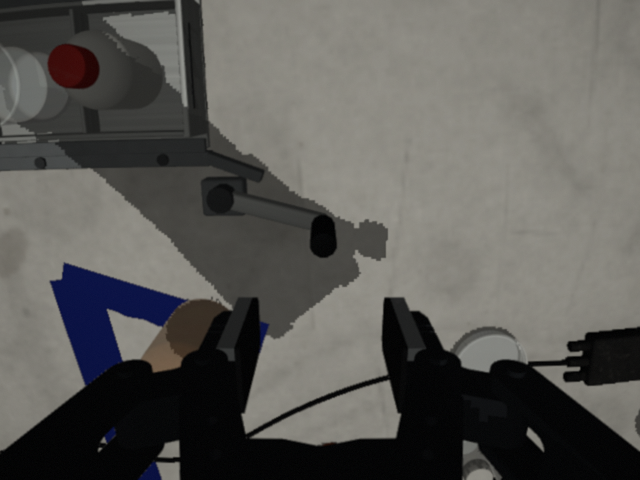

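The knob top is at (323,243), which matches the prediction of (321,244). I'll descend and grip.

>>> {"fn": "arm_command", "kwargs": {"rows": [[[45,0,0,-0.5,0],[45,0,0,-0.6,0],[45,0,0,-0.5,0],[45,0,0,-0.24,0],[45,0,0,0,0],[0,0,0,0,0],[0,0,0,0,0],[0,0,0,0,0],[0,0,0,0,0],[0,0,0,0,0]]], "newtons": 25}}

```text
t: 32.1
eef_pos: [0.6086, 0.0639, 0.0539]
tool_rot: [0.001, 0.038, 0.999, 0.001]
contact_force: [0.1, 2.8, 6.9]
gripper_width: 0.175
grasp_force: 26.8
```

>>> {"fn": "arm_command", "kwargs": {"rows": [[[0,-0.207,0.048,0,0.5],[0,-0.212,0.01,0,0.5],[0,-0.21,-0.027,0,0.6],[0,-0.2,-0.067,0,0.8],[0,-0.187,-0.1,0,0.8],[0,-0.163,-0.132,0,0.8],[0,-0.14,-0.16,0,0.8],[0,-0.107,-0.183,0,0.8],[0,0,0,0,0],[0,0,0,0,0]]]}}

```text
t: 33.35
eef_pos: [0.5187, 0.03, 0.0536]
tool_rot: [-0.002, -0.187, 0.982, 0.002]
contact_force: [-14.0, 8.7, 20.3]
gripper_width: 0.174
grasp_force: 28.1
```

>>> {"fn": "arm_command", "kwargs": {"rows": [[[0,-0.04,-0.1,0,0],[0,-0.033,-0.1,0,0],[0,-0.02,-0.1,0,0],[0,-0.013,-0.1,0,0],[0,0,-0.03,0,0],[0,0,-0.03,0,0],[0,0,0,0,0],[0,0,0,0,0],[0,0,0,0,0],[0,0,0,0,0]]]}}

```text
t: 34.6
eef_pos: [0.5093, 0.0, 0.0524]
tool_rot: [-0.005, -0.186, 0.982, 0.0]
contact_force: [-19.2, 4.5, 21.9]
gripper_width: 0.178
grasp_force: 29.4
```

>>> {"fn": "arm_command", "kwargs": {"rows": [[[20,0,0,0,0],[32,0,0,0,0],[40,0,0,0.1,0],[40,0,0,0.5,0],[40,0,0,0.9,0],[40,0,0,0.7,0],[40,0,0,0,0],[40,0,0,0,0],[40,0,0,0,0],[40,0,0,0,0]]]}}

```text
t: 35.85
eef_pos: [0.515, -0.0016, 0.1836]
tool_rot: [-0.001, -0.185, 0.983, 0.0]
contact_force: [0.4, 0.7, 0.0]
gripper_width: 0.471
grasp_force: 0.0
```

Run:
```python
from h import *
P=cams.camera_params("wrist");w=cams.read_camera("wrist")[:,:,::-1]
s=cams.read_camera("scene")[:,:,::-1]
a=np.zeros((600,800,3),np.uint8);a[:480,:640]=w;a[450:,600:]=s[180:330,240:440]
cv2.imwrite("pics/c10.png",a)
import pickle;pickle.dump(P,open("w10.pkl","wb"))
o=get_obs();print(o["eef_pos"],proj("wrist",[.5167,.0029,.075],P),proj("wrist",[.5865,-.002,.036],P))
```

```text
[ 0.51524662 -0.00143682  0.18390351] [325.84681531 239.59008233] [284.84366991 304.78956515]
```

View pics/c10.png

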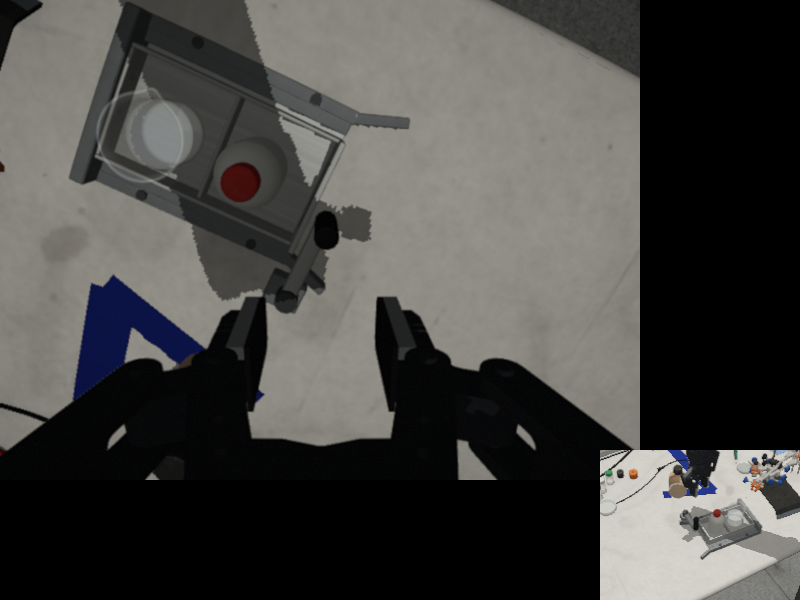

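The latch looks almost shut: the knob top is at (327,238), against (326,240) predicted for shut. I'll press it gently from outside with closed fingers to seat it on its stop.

>>> {"fn": "arm_command", "kwargs": {"rows": [[[0,0,0.3,0,0],[0,0,0.35,0,0],[0,0,0,0,0],[0,0,0,0,0],[0,0,0,-0.5,0],[0,0,0,-0.7,0],[0,0,0,-0.6,0],[0,0,0,-0.35,0],[0,0,-0.05,0,0],[0,0,0,0,0]]]}}

```text
t: 37.2
eef_pos: [0.5162, 0.0339, 0.0562]
tool_rot: [0.0, -0.184, 0.983, -0.0]
contact_force: [0.8, -1.1, 0.9]
gripper_width: 0.002
grasp_force: 0.0
```

>>> {"fn": "arm_command", "kwargs": {"rows": [[[0,0,-0.05,0,0],[0,0,-0.04,0,0],[0,0,-0.03,0,0],[0,0,-0.03,0,0],[0,0,0,0,0],[0,0,0,0,0],[0,0,0,0,0],[0,0,0,0,0],[0,0,0,0,0],[0,0,0,0,0]]]}}

```text
t: 38.45
eef_pos: [0.5156, 0.0255, 0.0555]
tool_rot: [-0.0, -0.185, 0.983, 0.0]
contact_force: [-0.3, 1.0, -0.2]
gripper_width: -0.0
grasp_force: 0.2
```

>>> {"fn": "arm_command", "kwargs": {"rows": [[[0,0,-0.03,0,0],[0,0,-0.03,0,0],[0,0,-0.03,0,0],[0,0,-0.03,0,0],[0,0,0,0,0],[0,0,0,0,0],[0,0,0,0,0],[0,0,0,0,0],[0,0,0,0,0],[0,0,0,0,0]]]}}

```text
t: 39.7
eef_pos: [0.5157, 0.0245, 0.0559]
tool_rot: [0.002, -0.187, 0.982, 0.004]
contact_force: [0.4, 15.8, -4.7]
gripper_width: 0.0
grasp_force: 7.2
```

The knob held firm at 16 N with no further travel, so the latch is on its stop. Backing off.

>>> {"fn": "arm_command", "kwargs": {"rows": [[[0,0,0.15,0,0],[0,0,0.2,0,0],[0,0,0.1,0.3,0],[0,0,0,0.7,0],[0,0,0.2,0.9,0],[0,0,0.5,0.6,0],[0,0,0.8,0,0],[0,0,0.8,0,0],[0,0,0,0,0],[0,0,0,0,0]]]}}

```text
t: 40.95
eef_pos: [0.5156, 0.1828, 0.2061]
tool_rot: [0.0, -0.185, 0.983, -0.0]
contact_force: [-0.8, 0.1, 0.4]
gripper_width: -0.003
grasp_force: 0.0
```

Run:
```python
from h import *
w=cams.read_camera("wrist")[:,:,::-1];t=cams.read_camera("top")[:,:,::-1];s=cams.read_camera("scene")[:,:,::-1]
P=cams.camera_params("top")
# white-bottle red cap in scene; knob dark blob near predicted shut spot in top
u=proj("top",[.5167,.0029,.075],P);print("shut knob px",u)
g=cv2.cvtColor(t,cv2.COLOR_BGR2GRAY);x,y=u.round().astype(int)
c,l,st,ce=cv2.connectedComponentsWithStats((g[y-12:y+13,x-12:x+13]<75).astype(np.uint8))
for k in range(1,c):
    if st[k,4]>4: print(st[k,4],ce[k]+[x-12,y-12])
h=cv2.cvtColor(s,cv2.COLOR_BGR2HSV)
m=((h[...,0]<8)|(h[...,0]>172))&(h[...,1]>130)&(h[...,2]>70)
c,l,st,ce=cv2.connectedComponentsWithStats(m[200:300,300:400].astype(np.uint8))
B=np.array([502,-7.])+48*np.array([-.075,-.997])
print("cap expected",proj("scene",[B[0]/1e3,B[1]/1e3,.082]),[(st[k,4],ce[k]+[300,200]) for k in range(1,c) if st[k,4]>8])
```

```text
shut knob px [326.03611969 253.96412317]
23 [326.04347826 255.26086957]
cap expected [356.80040654 242.50827067] [(np.int32(43), array([356.72093023, 242.72093023]))]
```

The knob is at its shut position to within about a pixel, and the bottle's cap is exactly where an upright bottle in the tray should be. Handing in.

```bash
python3 -c "
from station import job
print(job.hand_in())"
```

```text
the job is handed in; nothing more can be done
None
```

The job is handed in at about 41 s: the small bottle is standing in the tray's rear compartment with the beaker in front, the tray is pushed home against the end stop, and the latch is shut behind it.

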